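# Put the laptop charger away in the desk drawer

### The arm

A 6-joint arm with a two-finger parallel gripper is mounted at the origin on a cart in front of the work surface, level with it; the furniture and walls round the work are solid. World frame = base frame: x ahead of the robot, y to its left, z up, the work surface at z = 0. Lengths are in m, angles in degrees, forces in N, time in s.
With the tool pointing down it reaches from about 0.25 to 0.8 m from the base axis. Payload 3.9 kg.
Tool frame: the origin (TCP) lies at the very end of the fingers, on their centre line; the grasp point (between the pads) lies 19 mm behind it; z points along the fingers, y is the line along which they close (so a half turn about z gives the same grasp; the last joint's range is limited). The gripper opens to 85 mm and grips with 20 to 120 N. Pads are 22 mm wide; open, the fingers measure 114 mm over their backs; the gripper's body (76 mm by 85 mm) begins 54 mm behind the grasp point. The pads swing forward as they close: fully open they stand 13 mm farther back than shut.
Start: joints at [70.703, 14.897, -7.913, 67.191, 0, 90], TCP at [0.173, 0.495, 0.231] pointing down, gripper open.
Joint ranges: [-159.42, 159.42], [-47.68, 98.78], [-73.54, 78.23], [-108.79, 121.32], [-90, 84.71], [-180, 180]. Speed limits (degrees/s): [147.25, 147.25, 180, 180, 180, 180].

### API

Orientations are given as a 3x3 rotation matrix whose columns are the frame's x, y, z axes.
In Python, from rig import bot gives the robot as it stands.
- The arm moves only by the shell command python3 -m handwheel 'ROWS' [OPENING]. ROWS is JSON, a list of rows, each a list of 2 entries, a list of its own where there are three numbers: the shift along the tool's x, y, z in cm, then the turn, a rotation vector about the tool's x, y, z in rad. A call has 1 to 20 rows; each row shifts and turns the commanded pose from where the row before left it, along the tool's axes as they then stand; what a row does not reach is not made up. A row lasts 1/12 s, in which the tool goes at most 41.7 mm and 7.16 degrees, less where a joint would pass 70% of its speed; a pose out of reach is approached as far as the arm can. A call with a gripper value outside its range is refused whole. OPENING is the finger opening in cm, from 0 to 8.54, set as the call begins (- or left out, the last holds). The fingers move at their own pace and stop on an object; the grip force is fixed at half the most. Time passes only in rows, so rows that do not move let the fingers close. It gives the time, the measured TCP pose, the force, the opening and the grip force at its end, in the units of the state.
- bot.sense(): the state, without advancing time (a new reading comes with each control period).
- bot.capture(name): name is "side" or "top"; returns the picture (384x512x3 uint8, red, green, blue); there is no depth.
- bot.calibration(name): a dict with "K" (3x3 intrinsics, pixels), "dist" ([k1, k2, p1, p2, k3] as OpenCV has them; the pictures are not rectified), "rvec" (rotation vector, rad) and "tvec" (3), from world to camera coordinates, as OpenCV has them. Camera axes: x right, y down, z forward; pixel columns grow to the right and rows downward; lengths in m; the calibration is good to about 2 mm. A picture is of the moment at which its call begins. calibration takes no time and is no camera call.
- bot.finish_job(): hands the job in; it is judged then, once.
The state is a dict: "t": time; "joint_positions": joint angles; "dq": joint speeds; "joint_efforts": joint torques, N m; "position": TCP position; "orientation": TCP orientation; "contact_force": force on the tool from outside, world axes, zero at the start; "moment": the same for the moment, N m; "opening": finger opening in m; "grip_force": force on a finger pad.
Only numpy, scipy, OpenCV 4.12 (cv2) and the standard library are available. Lean on these libraries where they do the work, as an engineer would, in place of code of your own. Each camera call takes 0.05 s, during which the arm holds its last target. There are 200 camera calls.

### The job

The low wooden drawer unit on the worktop stands ajar. Pull its drawer right out, lay the black laptop power brick flat and lengthwise on the floor of the empty bay beside the white power bank (set it down, do not drop it), then slide the drawer fully shut without slamming it. Leave the glasses case, the mug and the cream tin where they are.

Things in the scene. Friction and masses are not known exactly. Their poses are not given: they have to be found in the camera images.
- brick: black laptop power brick without a cable, a plain block 49 x 116 x 30 mm (x, y, z), 0.3 kg; origin at the centre of its underside; its long side is its y axis, z up. It lies on the worktop to the left of the telephone, beside the similar but longer glasses case; the fixed telephone between it and the drawer unit is up to 0.2 m high
- glasses_case: black spectacle case 61 x 165 x 35 mm, loose on the worktop beside the brick, not to be moved; origin at the centre of its underside, long side along its y axis
- unit: fixed low drawer unit of light wood, 176 x 228 x 72 mm (x, y, z), right of the telephone; origin at the centre of its underside; its front looks along its -x. The underside of its 12 mm top board is 60 mm above the worktop, so what lies in the drawer may rise at most 42 mm above the drawer's floor. A card tray and a cream tin stand on its top
- drawer (a joint): how far the drawer is out, in m: 0 fully shut, 0.142 at its end stop; it slides along the unit's -x, with 1 to 2 N of friction, and stays where it is left. It starts some 50 to 60 mm out
- handle (a point): middle of the drawer's steel bar handle, 46 mm above the worktop, moving with the drawer; the bar is 10 mm thick, 110 mm long along the unit's y, 35 mm in front of the drawer front's outer face, on a post at each end. The drawer front is a board 14 mm thick and 224 mm wide, its top edge 66 mm above the worktop, its inner face 49 mm behind the bar
- free_bay (a point): centre of the floor of the empty bay (the right one), 18 mm above the worktop; axes as the unit's (x inward, y left); moves with the drawer. The bay is 152 mm long (x) and 110 mm wide (y), so the brick fits only lengthwise. Left: a 4 mm divider 27 mm high over the floor; right: the drawer's side, 29 mm high. Fully out, the front 143 mm of the bay is clear of the unit
- power_bank: white power bank 66 x 118 x 15 mm, lying in the other (left, 76 mm wide) bay with its long side along the drawer's travel; origin at the centre of its underside; stays there
- bank_bay (a point): centre of the floor of the power bank's bay, axes as free_bay; moves with the drawer
- cream_tin: white round cream tin, 90 mm across, 32 mm high, loose on top of the unit at the rear left; origin at the centre of its underside
- mug: white mug 92 mm across (127 mm with its handle), 95 mm high, standing right of the drawer; origin at the centre of its underside

How it is judged:
By the outcome, as a careful person would: the job done as asked, in the order asked, and still so for the second after the job is handed in, with the robot touching nothing.
It also fails if it takes over 72 s, if anything falls off the work surface, if the arm or the gripper's body presses on something with over 40 N, if the wrist force passes 120 N, or if a joint passes its speed limit or range.

## Working session

There is one attempt and no reset: what is moved stays moved. The work goes in short steps, Python scripts to look and compute and a shell command to move; the robot and the scene stay as the last step left them, time stands still between calls to the robot, and variables do not carry over. Pictures are saved under pics/ and viewed, at most 10 in all, crops included, and the job is handed in when it is done.

```bash
mkdir -p pics; ls
python3 - <<'E'
from rig import bot
import cv2
for n in ("side","top"):
    cv2.imwrite(f"pics/{n}0.png",bot.capture(n)[:,:,::-1]); print(n,bot.calibration(n))
s=bot.sense();print(s)
E
```

```text
pics
side {'K': array([[446.15125162,   0.        , 253.64227586],
       [  0.        , 446.15125162, 184.60196649],
       [  0.        ,   0.        ,   1.        ]]), 'dist': array([-0.06995756,  0.        ,  0.        ,  0.        ,  0.        ]), 'rvec': array([ 2.12000652, -0.32838939,  0.15162143]), 'tvec': array([-0.5929688 ,  0.14090814,  1.43646046])}
top {'K': array([[379.40450129,   0.        , 248.16870471],
       [  0.        , 379.40450129, 182.43914183],
       [  0.        ,   0.        ,   1.        ]]), 'dist': array([-0.0592388,  0.       ,  0.       ,  0.       ,  0.       ]), 'rvec': array([ 2.12116266, -2.13351822,  0.19609293]), 'tvec': array([-0.05709887,  0.576838  ,  1.17681295])}
{'t': 0.1, 'joint_positions': array([ 7.07042665e+01,  1.49315686e+01, -7.97794596e+00,  6.71916530e+01,
        9.72329048e-04,  9.00009101e+01]), 'dq': array([-0.01092885, -0.1019323 ,  0.14074513,  0.02027884, -0.05302892,
        0.08542124]), 'joint_efforts': array([-6.22859989e-04, -4.06510484e+01,  2.54527187e+01,  1.00780258e-02,
       -9.39239112e-05,  5.42135808e-06]), 'position': array([0.17327324, 0.49492529, 0.2305546 ]), 'orientation': array([[-9.43820301e-01,  3.30458589e-01, -5.99483761e-04],
       [ 3.30459133e-01,  9.43818840e-01, -1.66090946e-03],
       [ 1.69422697e-05, -1.76570495e-03, -9.99998441e-01]]), 'contact_force': array([ 0.76560143, -0.26558813, -0.15702542]), 'moment': array([-0.01907122, -0.0248941 ,  0.03052126]), 'grip_force': 0.0, 'opening': 0.08562153502576517}
```

View pics/top0.png

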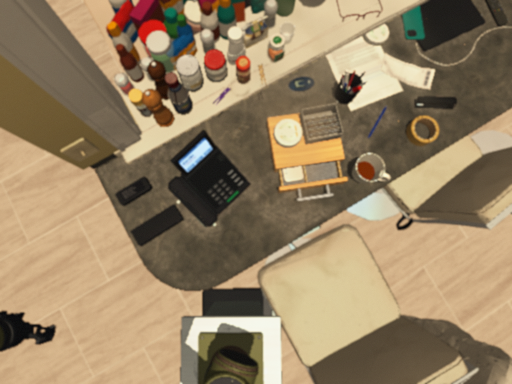

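View pics/side0.png

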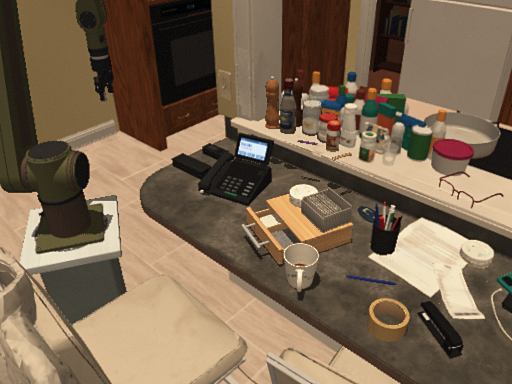

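The top view shows the brick at about (133,190), the glasses case at (157,225), the phone at (207,178), the unit at (305,145) and its handle at about (315,195). The side view shows the drawer ajar with its handle at (255,240), and the mug at (300,265) right of it.

```bash
cat > h.py <<'E'
import numpy as np, cv2
from rig import bot
def cal(n):
    c=bot.calibration(n); R=cv2.Rodrigues(c["rvec"])[0]; return c,R,np.array(c["tvec"]).ravel()
def ray(n,px):
    c,R,t=cal(n); u=cv2.undistortPoints(np.array(px,float).reshape(-1,1,2),c["K"],c["dist"]).reshape(-1,2)
    d=np.c_[u,np.ones(len(u))]@R; return -R.T@t,d
def plane(n,px,z):
    o,d=ray(n,px); return o+d*((z-o[2])/d[:,2])[:,None]
def proj(n,P):
    c,R,t=cal(n); return cv2.projectPoints(np.array(P,float).reshape(-1,1,3),c["rvec"],c["tvec"],c["K"],c["dist"])[0].reshape(-1,2)
E
python3 - <<'E'
from h import *
im=cv2.imread("pics/top0.png")
print(proj("top",[[0.173,.495,.231],[0,0,0]]))
print("cam",ray("top",[[250,180]])[0],ray("side",[[250,180]])[0])
g=cv2.cvtColor(im,cv2.COLOR_BGR2GRAY)
m=((g<38)).astype(np.uint8)
m[:,:100]=0
cs,_=cv2.findContours(m[:260,:],cv2.RETR_EXTERNAL,cv2.CHAIN_APPROX_NONE)
for c in cs:
    if cv2.contourArea(c)>150:
        (x,y),wh,a=r=cv2.minAreaRect(c)
        if x<300: 
            for z in (.03,.035):
                b=plane("top",cv2.boxPoints(r),z)
                print(z,(x,y),wh,a,b.mean(0),[np.linalg.norm(b[i]-b[i-1]).round(3) for i in range(2)],b[:,:2].round(3).tolist())
a=cv2.resize(im[100:220,240:400],None,fx=5,fy=5,interpolation=cv2.INTER_CUBIC)[:600]
cv2.imwrite("pics/c1.png",a)
b=im[160:260,100:230]
b=cv2.convertScaleAbs(cv2.resize(b,None,fx=6,fy=6,interpolation=cv2.INTER_CUBIC),alpha=2);cv2.imwrite("pics/c2.png",b)
E
```

```text
[[ 39.89471037 321.00283168]
 [230.02460678 365.73881519]]
cam [ 0.35451865 -0.05701289  1.26172784] [ 0.25351462 -1.26162333  0.88256596]
0.03 (157.0557861328125, 224.9656524658203) (17.16419219970703, 50.575408935546875) 58.392494201660156 [0.4421824  0.23593625 0.03      ] [np.float64(0.056), np.float64(0.163)] [[0.423, 0.321], [0.509, 0.182], [0.461, 0.152], [0.376, 0.289]]
0.035 (157.0557861328125, 224.9656524658203) (17.16419219970703, 50.575408935546875) 58.392494201660156 [0.44182655 0.23474707 0.035     ] [np.float64(0.056), np.float64(0.162)] [[0.423, 0.319], [0.508, 0.181], [0.461, 0.151], [0.376, 0.288]]
0.03 (133.9558868408203, 190.92645263671875) (14.234382629394531, 34.29971694946289) 59.03623962402344 [0.55441018 0.31691017 0.03      ] [np.float64(0.049), np.float64(0.112)] [[0.545, 0.378], [0.604, 0.282], [0.563, 0.256], [0.505, 0.351]]
0.035 (133.9558868408203, 190.92645263671875) (14.234382629394531, 34.29971694946289) 59.03623962402344 [0.55359876 0.31539229 0.035     ] [np.float64(0.048), np.float64(0.112)] [[0.545, 0.376], [0.603, 0.281], [0.562, 0.255], [0.504,
[... 756 characters left out ...]
, 80.633056640625) (31.32450294494629, 21.931713104248047) 46.84760665893555 [0.94249441 0.23907227 0.035     ] [np.float64(0.117), np.float64(0.078)] [[0.958, 0.305], [1.014, 0.252], [0.926, 0.173], [0.872, 0.226]]
0.03 (141.6248321533203, 15.177932739257812) (22.35772132873535, 41.744319915771484) 74.93151092529297 [1.20512884 0.32538348 0.03      ] [np.float64(0.094), np.float64(0.153)] [[1.229, 0.412], [1.271, 0.265], [1.181, 0.239], [1.139, 0.385]]
0.035 (141.6248321533203, 15.177932739257812) (22.35772132873535, 41.744319915771484) 74.93151092529297 [1.20167592 0.32383121 0.035     ] [np.float64(0.094), np.float64(0.153)] [[1.226, 0.411], [1.268, 0.264], [1.177, 0.238], [1.136, 0.383]]
```

View pics/c1.png

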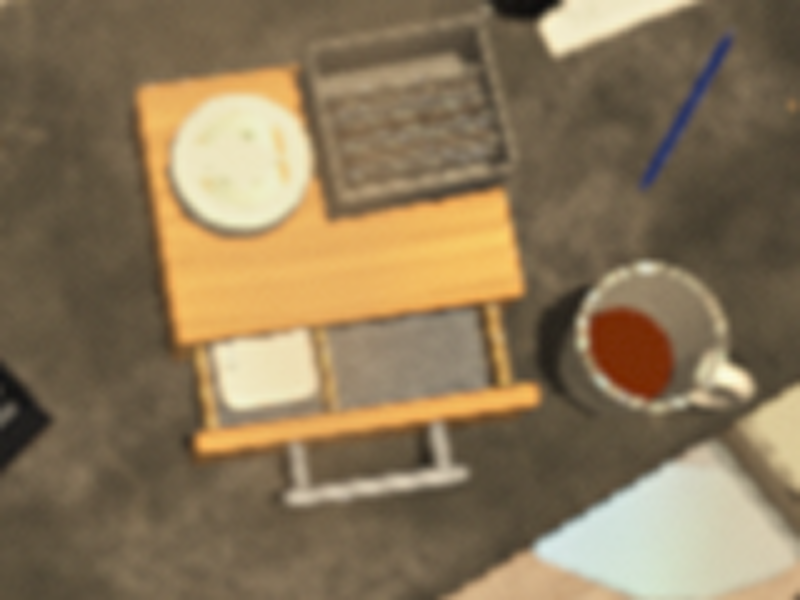

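View pics/c2.png

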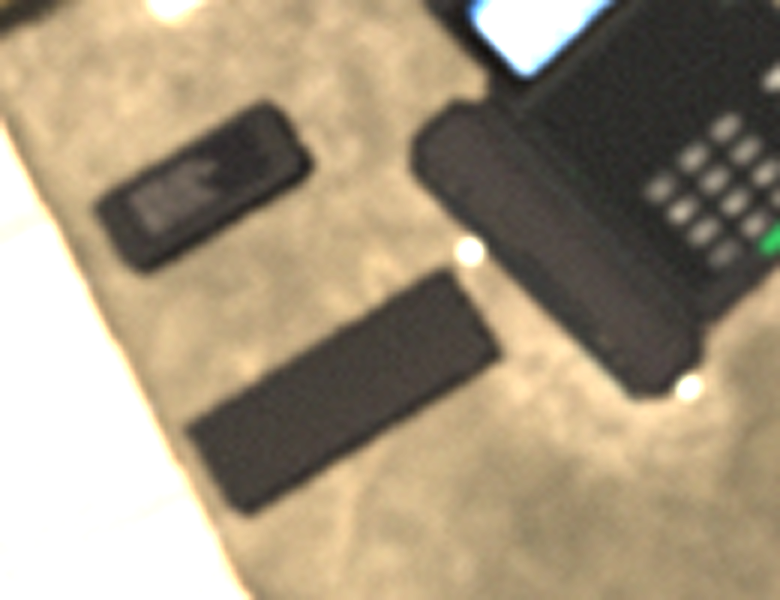

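c1 (5x, offset 240,100): unit top front edge from (178,345) to (523,293), handle bar from (290,495) to (465,472), empty bay on the right, bank on the left, mug at (650,340). c2: brick at (205,185) is the shorter block with rounded corners; the case at (345,390) is longer.

Run:
```python
from h import *
f=lambda p:np.array(p,float)/5+[240,100]-[.4,.4]
c=plane("top",f([[137,88],[178,345],[523,293]]),.072);print("unit FL etc",c.round(4),np.linalg.norm(c[0]-c[1]),np.linalg.norm(c[2]-c[1]))
d=c[2]-c[1];print("yaw from front edge",np.degrees(np.arctan2(-d[0],-d[1]))*-1, "side",np.degrees(np.arctan2(*(c[0]-c[1])[[1,0]])))
h=plane("top",f([[290,494],[466,472]]),.049);print("handle",h.round(4),h.mean(0),np.linalg.norm(h[0]-h[1]))
fe=plane("top",f([[195,435],[540,387]]),.066);print("drawer front top (mid inner/outer upper edge)",fe.round(4),np.linalg.norm(fe[0]-fe[1]))
d=fe[1]-fe[0];print(np.degrees(np.arctan2(d[0],-d[1])))
# brick, looser mask
im=cv2.imread("pics/top0.png");g=cv2.cvtColor(im,cv2.COLOR_BGR2GRAY)
for th in (38,45,52):
    m=np.zeros_like(g);m[170:212,108:158]=(g<th)[170:212,108:158]
    cs,_=cv2.findContours(m,cv2.RETR_EXTERNAL,cv2.CHAIN_APPROX_NONE);k=max(cs,key=cv2.contourArea)
    b=plane("top",cv2.boxPoints(cv2.minAreaRect(k)),.03);e=b[1]-b[0]
    print(th,cv2.contourArea(k),b.mean(0),np.linalg.norm(e),np.linalg.norm(b[2]-b[1]),np.degrees(np.arctan2(e[1],e[0])))
# predicted silhouette of a brick w/ centre guess
for cx,cy in ((.558,.323),(.556,.320)):
    a=np.radians(31.6);l=np.array([-np.sin(a),np.cos(a)]);w=np.array([np.cos(a),np.sin(a)])
    P=[[*(np.array([cx,cy])+i*.058*l+j*.0245*w),z] for i in(-1,1) for j in(-1,1) for z in(0,.03)]
    r=cv2.minAreaRect(proj("top",P).astype(np.float32));print(r)
```

```text
unit FL etc [[ 0.7914 -0.1238  0.072 ]
 [ 0.6176 -0.1475  0.072 ]
 [ 0.651  -0.3721  0.072 ]] 0.17536823578143054 0.22709254669474999
yaw from front edge 8.461599542645486 side 7.74951530174007
handle [[ 0.5238 -0.2198  0.049 ]
 [ 0.5375 -0.3347  0.049 ]] [ 0.53066693 -0.2772172   0.049     ] 0.11570476570712832
drawer front top (mid inner/outer upper edge) [[ 0.5599 -0.1577  0.066 ]
 [ 0.5901 -0.3814  0.066 ]] 0.22575584141496205
7.6674195372535205
38 441.0 [0.55441018 0.31691017 0.03      ] 0.11228242888941677 0.048870894004533136 -58.36800336784966
45 465.5 [0.55437206 0.31754647 0.03      ] 0.11454205811173082 0.05064318263383284 -58.36509869378994
52 487.5 [0.5538886  0.31722988 0.03      ] 0.1167979034949076 0.052993337847567226 -58.36338753480581
((133.244384765625, 190.67181396484375), (16.766780853271484, 36.953697204589844), 59.08179473876953)
((134.1039581298828, 191.2581787109375), (16.75808334350586, 36.95353698730469), 59.07410430908203)
```

```bash
cat >> h.py <<'E'
def go(P,yaw_y=None):
    "tool-frame shift (cm) and tool-z turn (rad) to TCP P with tool y at world yaw; shift valid BEFORE turn"
    s=bot.sense();R=s["orientation"];p=s["position"]
    print("t",round(s["t"],2),"p",p.round(4),"yaw_y",np.degrees(np.arctan2(R[1,1],R[0,1])).round(2),"q",s["joint_positions"].round(1),"F",s["contact_force"].round(1),"open",round(s["opening"],4),"grip",round(s["grip_force"],1))
    if yaw_y is None: yaw_y=np.degrees(np.arctan2(R[1,1],R[0,1]))
    a=np.radians(yaw_y);y=np.array([np.cos(a),np.sin(a),0]);z=np.array([0,0,-1.]);T=np.c_[np.cross(y,z),y,z]
    d=np.array(P)-p
    print("shift cm (tool now)",(R.T@d*100).round(2),"after turn",(T.T@d*100).round(2),"turn",cv2.Rodrigues(R.T@T)[0].ravel().round(4))
E
r='[[-2.9,-3,0],[0,0,0]]'
python3 -m handwheel '[[[-1.5,-1.5,0],[0,0,0]],[[-2.9,-3,0],[0,0,0]],[[-2.9,-3,0],[0,0,0]],[[-2.9,-3,0],[0,0,0]],[[-2.9,-3,0],[0,0,0]],[[-2.9,-3,0],[0,0,0]],[[-2.9,-3,0],[0,0,0]],[[-2.9,-3,0],[0,0,0]],[[-2.9,-3,0],[0,0,0]],[[-2.9,-3,0],[0,0,0]],[[-2.9,-3,0],[0,0,0]],[[-2.9,-3,0],[0,0,0]],[[-2.9,-3,0],[0,0,0]],[[-2.9,-3,0],[0,0,0]],[[-2.9,-3,0],[0,0,0]],[[-2.9,-3,0],[0,0,0]],[[-2.9,-3,0],[0,0,0]],[[-2.9,-3,0],[0,0,0]],[[-1.5,-1.5,0],[0,0,0]],[[0,0,0],[0,0,0]]]' 2.6
python3 - <<'E'
from h import *
go([.5307,-.2772,.231],8)
E
```

```text
t: 1.77
position: [0.4901, -0.1904, 0.2304]
orientation: [[-0.942, 0.335, 0.001], [0.335, 0.942, -0.002], [-0.001, -0.001, -1.0]]
contact_force: [0.3, -0.0, 0.3]
opening: 0.026
grip_force: 0.0
t 1.77 p [ 0.4901 -0.1904  0.2304] yaw_y 70.43 q [-21.2  14.9  -8.   67.   -0.1  -1.6] F [ 0.3 -0.   0.3] open 0.026 grip 0.0
shift cm (tool now) [-6.73 -6.82 -0.05] after turn [-9.16  2.81 -0.06] turn [-4.0000e-04  1.8000e-03  1.0897e+00]
```

```bash
python3 -m handwheel '[[[-2.2,-2.3,0],[0,0,0.06]],[[0,0,0],[0,0,0.12]],[[0,0,0],[0,0,0.12]],[[0,0,0],[0,0,0.12]],[[0,0,0],[0,0,0.12]],[[0,0,0],[0,0,0.12]],[[0,0,0],[0,0,0.12]],[[0,0,0],[0,0,0.12]],[[0,0,0],[0,0,0.12]],[[0,0,1],[0,0,0.07]],[[-2.2,0.5,2],[0,0,0]],[[-2.2,0.6,2.5],[0,0,0]],[[-1.6,0.5,2.5],[0,0,0]],[[0,0,2],[0,0,0]],[[0,0,1],[0,0,0]],[[0,0,0],[0,0,0]],[[0,0,0],[0,0,0]]]'
python3 - <<'E'
from h import *
go([.5307,-.2772,.027],8)
cv2.imwrite("pics/s1.png",cv2.resize(bot.capture("side")[150:300,180:380,::-1],None,fx=4,fy=4,interpolation=cv2.INTER_CUBIC))
E
```

```text
t: 3.18
position: [0.5251, -0.2711, 0.1212]
orientation: [[-0.144, 0.99, -0.002], [0.99, 0.144, 0.001], [0.001, -0.001, -1.0]]
contact_force: [-0.3, 0.1, 1.0]
opening: 0.0258
grip_force: 0.0
t 3.18 p [ 0.5251 -0.2711  0.1212] yaw_y 8.29 q [-27.3  25.   -9.6  55.4   0.   54.4] F [-0.3  0.1  1. ] open 0.0258 grip 0.0
shift cm (tool now) [-0.69  0.48  9.42] after turn [-0.68  0.47  9.42] turn [-0.0014 -0.0012  0.0051]
```

View pics/s1.png

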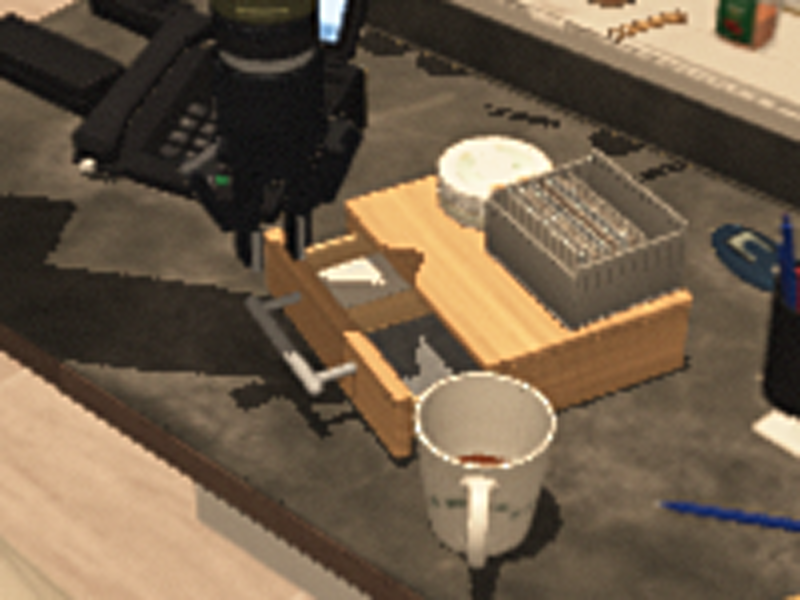

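Run:
```python
from h import *
h=plane("side",np.array([[254,300],[316,388]])/4+[180,150],.049);print(h,h.mean(0))
print("mug rim",plane("top",np.array([[652,337],[577,337],[735,385]])/5+[240,100],.095))
```

```text
[[ 0.52117991 -0.22199118  0.049     ]
 [ 0.53518704 -0.3337045   0.049     ]] [ 0.52818348 -0.27784784  0.049     ]
mug rim [[ 0.61501016 -0.44826771  0.095     ]
 [ 0.61520713 -0.4001723   0.095     ]
 [ 0.58371534 -0.49947512  0.095     ]]
```

```bash
python3 -m handwheel '[[[-0.7,0.4,0],[0,0,0.005]],[[0,0,1],[0,0,0]],[[0,0,2],[0,0,0]],[[0,0,2],[0,0,0]],[[0,0,2],[0,0,0]],[[0,0,1.5],[0,0,0]],[[0,0,0.9],[0,0,0]],[[0,0,0],[0,0,0]],[[0,0,0],[0,0,0]]]' && python3 -m handwheel '[[[0,0,0],[0,0,0]],[[0,0,0],[0,0,0]],[[0,0,0],[0,0,0]],[[0,0,0],[0,0,0]],[[0,0,0],[0,0,0]],[[0,0,0],[0,0,0]]]' 0
python3 -c "
from h import *
go([.5297,-.2775,.027],8)"
```

```text
t: 3.98
position: [0.531, -0.2786, 0.0274]
orientation: [[-0.139, 0.99, 0.0], [0.99, 0.139, -0.0], [-0.0, 0.0, -1.0]]
contact_force: [-0.1, -0.7, 0.4]
opening: 0.0263
grip_force: 0.0
t: 4.48
position: [0.5317, -0.2791, 0.0286]
orientation: [[-0.138, 0.99, 0.002], [0.99, 0.138, -0.001], [-0.001, 0.002, -1.0]]
contact_force: [-1.3, 0.7, 6.1]
opening: 0.0085
grip_force: 58.9
t 4.48 p [ 0.5317 -0.2791  0.0286] yaw_y 7.96 q [-27.7  30.6 -15.6  43.7  -0.   54.3] F [-1.3  0.7  6.1] open 0.0085 grip 58.9
shift cm (tool now) [ 0.18 -0.17  0.16] after turn [ 0.18 -0.17  0.16] turn [ 0.0019  0.0015 -0.0007]
```

Bar gripped. Pull along tool −y by 8 cm, gently.

```bash
python3 -m handwheel '[[[0,-0.3,0],[0,0,0]],[[0,-0.6,0],[0,0,0]],[[0,-0.7,0],[0,0,0]],[[0,-0.7,0],[0,0,0]],[[0,-0.7,0],[0,0,0]],[[0,-0.7,0],[0,0,0]],[[0,-0.7,0],[0,0,0]],[[0,-0.7,0],[0,0,0]],[[0,-0.7,0],[0,0,0]],[[0,-0.7,0],[0,0,0]],[[0,-0.7,0],[0,0,0]],[[0,-0.5,0],[0,0,0]],[[0,-0.3,0],[0,0,0]],[[0,0,0],[0,0,0]],[[0,0,0],[0,0,0]]]'
python3 -m handwheel '[[[0,-0.2,0],[0,0,0]],[[0,-0.2,0],[0,0,0]],[[0,0,0],[0,0,0]],[[0,0,0],[0,0,0]]]'
```

```text
t: 5.73
position: [0.4517, -0.2903, 0.0285]
orientation: [[-0.138, 0.99, 0.001], [0.99, 0.138, -0.002], [-0.002, 0.001, -1.0]]
contact_force: [-1.1, -0.4, 9.1]
opening: 0.0089
grip_force: 59.5
t: 6.07
position: [0.4483, -0.2908, 0.0285]
orientation: [[-0.138, 0.99, 0.002], [0.99, 0.138, -0.001], [-0.002, 0.002, -1.0]]
contact_force: [0.7, 0.4, 8.7]
opening: 0.0089
grip_force: 59.4
```

```bash
python3 -m handwheel '[[[0,-0.2,0],[0,0,0]],[[0,-0.2,0],[0,0,0]],[[0,0,0],[0,0,0]],[[0,0,0],[0,0,0]]]'
python3 -m handwheel '[[[0,-0.2,0],[0,0,0]],[[0,0,0],[0,0,0]],[[0,0,0],[0,0,0]]]'
```

```text
t: 6.4
position: [0.445, -0.2913, 0.0285]
orientation: [[-0.139, 0.99, 0.004], [0.99, 0.139, -0.001], [-0.002, 0.003, -1.0]]
contact_force: [1.1, 0.7, 7.2]
opening: 0.0088
grip_force: 59.4
t: 6.65
position: [0.445, -0.2913, 0.0286]
orientation: [[-0.139, 0.99, 0.007], [0.99, 0.139, 0.0], [-0.001, 0.007, -1.0]]
contact_force: [5.2, 2.0, 3.9]
opening: 0.0092
grip_force: 59.1
```

```bash
python3 -m handwheel '[[[0,0.2,0],[0,0,0]],[[0,0,0],[0,0,0]],[[0,0,0],[0,0,0]],[[0,0,0],[0,0,0]],[[0,0,-1],[0,0,0]],[[0,0,-2],[0,0,0]],[[0,0,-3],[0,0,0]],[[0,0,-3],[0,0,0]],[[0,0,-3],[0,0,0]],[[0,0,-3],[0,0,0]],[[0,0,-3],[0,0,0]],[[0,0,-3],[0,0,0]],[[0,0,-3],[0,0,0]],[[0,0,-1.5],[0,0,0]],[[0,0,0],[0,0,0]]]' 2.6
python3 - <<'E'
from h import *
im=bot.capture("top")[:,:,::-1];cv2.imwrite("pics/top2.png",im)
go([.556,.320,.28],31.6)
E
```

```text
t: 7.9
position: [0.4451, -0.2918, 0.2871]
orientation: [[-0.138, 0.99, 0.006], [0.99, 0.138, -0.004], [-0.005, 0.006, -1.0]]
contact_force: [0.8, 0.1, 0.7]
opening: 0.0256
grip_force: 0.0
t 7.95 p [ 0.4444 -0.2914  0.2847] yaw_y 7.95 q [-33.2  14.4  -0.6  74.7  -0.   48.8] F [ 0.2 -0.5 -1.6] open 0.026 grip 0.0
shift cm (tool now) [59.   19.51  0.35] after turn [46.22 41.54  0.47] turn [ 0.0026  0.0037 -0.4127]
```

```bash
python3 -m handwheel '[[[1.6,0.5,0],[0,0,0]],[[3.2,1.1,0],[0,0,0]],[[3.2,1.1,0],[0,0,0]],[[3.2,1.1,0],[0,0,0]],[[3.2,1.1,0],[0,0,0]],[[3.2,1.1,0],[0,0,0]],[[3.2,1.1,0],[0,0,0]],[[3.2,1.1,0],[0,0,0]],[[3.2,1.1,0],[0,0,0]],[[3.2,1.1,0],[0,0,0]],[[3.2,1.1,0],[0,0,0]],[[3.2,1.1,0],[0,0,0]],[[3.2,1.1,0],[0,0,0]],[[3.2,1.1,0],[0,0,0]],[[3.2,1.1,0],[0,0,0]],[[3.2,1.1,0],[0,0,0]],[[3.2,1,0],[0,0,0]],[[3.2,1,0],[0,0,0]],[[1.6,0.5,0],[0,0,0]],[[0,0,0],[0,0,0]]]' 7.5
python3 -m handwheel '[[[1.4,0,0],[0,0,0]],[[0,0,0],[0,0,-0.1]],[[0,0,0],[0,0,-0.1]],[[0,0,0],[0,0,-0.1]],[[0,0,0],[0,0,-0.11]],[[0,0,0],[0,0,0]],[[0,0,0],[0,0,0]]]'
python3 - <<'E'
from h import *
go([.556,.320,.003],31.6)
im=cv2.imread("pics/top2.png")
cv2.imwrite("pics/c3.png",cv2.resize(im[100:220,250:410],None,fx=5,fy=5,interpolation=cv2.INTER_CUBIC))
E
```

```text
t: 9.62
position: [0.5563, 0.3101, 0.2793]
orientation: [[-0.143, 0.99, -0.003], [0.99, 0.143, -0.001], [-0.0, -0.003, -1.0]]
contact_force: [1.1, -1.2, 0.0]
opening: 0.0752
grip_force: 0.0
t: 10.2
position: [0.5546, 0.3198, 0.2819]
orientation: [[-0.519, 0.855, -0.001], [0.855, 0.519, -0.001], [-0.0, -0.001, -1.0]]
contact_force: [0.2, -0.6, 0.4]
opening: 0.0753
grip_force: 0.0
t 10.2 p [0.5546 0.3198 0.2819] yaw_y 31.24 q [30.  26.2 16.7 80.6 -0.  88.7] F [ 0.2 -0.6  0.4] open 0.0753 grip 0.0
shift cm (tool now) [-0.06  0.17 27.89] after turn [-0.06  0.13 27.89] turn [-0.0013  0.     -0.0062]
```

View pics/c3.png

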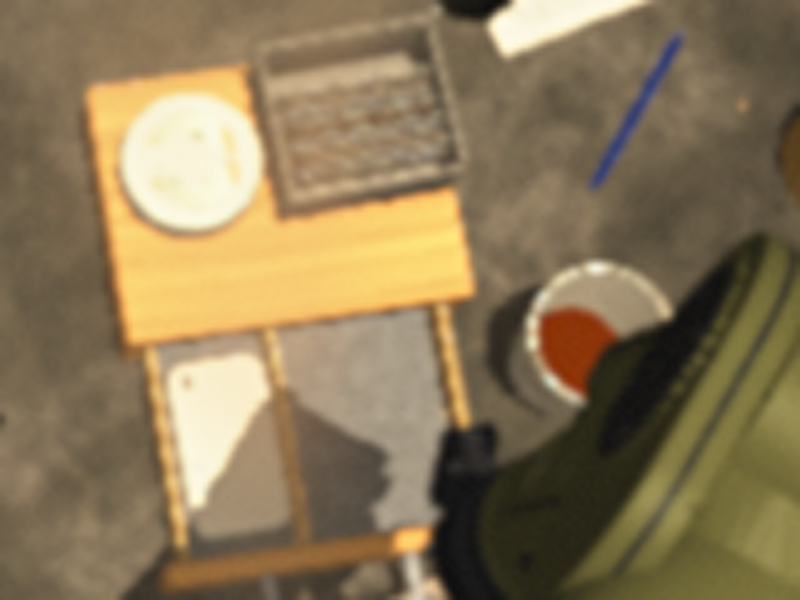

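The top view (offset 250,100) shows the drawer fully out, with the bay between the divider (272,335)-(303,540) and the right side (440,305)-(462,425); nothing fell in. Now descend on the brick.

```bash
python3 -m handwheel '[[[-0.1,0.15,1],[0,0,-0.006]],[[0,0,2.5],[0,0,0]],[[0,0,2.5],[0,0,0]],[[0,0,2.5],[0,0,0]],[[0,0,2.5],[0,0,0]],[[0,0,2.5],[0,0,0]],[[0,0,2.5],[0,0,0]],[[0,0,2.5],[0,0,0]],[[0,0,2.5],[0,0,0]],[[0,0,2],[0,0,0]],[[0,0,2],[0,0,0]],[[0,0,1.5],[0,0,0]],[[0,0,1],[0,0,0]],[[0,0,0],[0,0,0]],[[0,0,0],[0,0,0]]]'
python3 - <<'E'
from h import *
go([.556,.320,.003],31.6)
f=lambda p:np.array(p,float)/5+[250,100]-[.4,.4]
d=plane("top",f([[272,335],[303,540]]),.045);s=plane("top",f([[440,305],[462,425]]),.047)
print(d.round(4),s.round(4))
u=np.array([np.cos(np.radians(8)),np.sin(np.radians(8))]);v=np.array([-u[1],u[0]])
H=np.array([.445,-.2905])
for P in (d,s): print(((P[:,:2]-H)@np.c_[u,v]).round(4))
fi=plane("top",f([[170,563],[430,530]]),.066);print("front inner top edge",((fi[:,:2]-H)@np.c_[u,v]).round(4))
E
```

```text
t: 11.45
position: [0.5564, 0.3202, 0.0068]
orientation: [[-0.526, 0.85, -0.001], [0.85, 0.526, -0.001], [0.0, -0.001, -1.0]]
contact_force: [-0.3, 1.6, -0.1]
opening: 0.0749
grip_force: 0.0
t 11.45 p [0.5564 0.3202 0.0068] yaw_y 31.75 q [ 29.9  35.4 -10.   44.6   0.   88.2] F [-0.3  1.6 -0.1] open 0.0749 grip 0.0
shift cm (tool now) [ 0.01 -0.04  0.38] after turn [ 0.01 -0.04  0.38] turn [-0.0013 -0.0001  0.0027]
[[ 0.6298 -0.2445  0.045 ]
 [ 0.4942 -0.2602  0.045 ]] [[ 0.6492 -0.3563  0.047 ]
 [ 0.5686 -0.3668  0.047 ]]
[[0.1894 0.0198]
 [0.0529 0.0231]]
[[ 0.193  -0.0936]
 [ 0.1118 -0.0927]]
front inner top edge [[ 0.0489  0.1129]
 [ 0.0454 -0.0544]]
```

```bash
python3 -m handwheel '[[[0,0,0.4],[0,0,0]],[[0,0,0],[0,0,0]]]'
python3 -m handwheel '[[[0,0,0],[0,0,0]],[[0,0,0],[0,0,0]],[[0,0,0],[0,0,0]],[[0,0,0],[0,0,0]],[[0,0,0],[0,0,0]],[[0,0,0],[0,0,0]],[[0,0,0],[0,0,0]]]' 0
python3 -m handwheel '[[[0,0,-0.5],[0,0,0]],[[0,0,-1.5],[0,0,0]],[[0,0,-2],[0,0,0]],[[0,0,-2.5],[0,0,0]],[[0,0,-2.5],[0,0,0]],[[0,0,-2.5],[0,0,0]],[[0,0,-2.5],[0,0,0]],[[0,0,-2.5],[0,0,0]],[[0,0,-2.5],[0,0,0]],[[0,0,-2.5],[0,0,0]],[[0,0,-2.5],[0,0,0]],[[0,0,-2.5],[0,0,0]],[[0,0,-2],[0,0,0]],[[0,0,-1],[0,0,0]],[[0,0,0],[0,0,0]],[[0,0,0],[0,0,0]]]'
python3 - <<'E'
from h import *
go([.5648,-.3096,.29],98)
im=bot.capture("top")[:,:,::-1];cv2.imwrite("pics/top3.png",im)
im2=bot.capture("side")[:,:,::-1]
a=cv2.resize(im[130:270,90:230],None,fx=3.8,fy=3.8);b=cv2.resize(im2[60:200,150:290],None,fx=1.9,fy=1.9)
o=np.zeros((600,800,3),np.uint8);o[:a.shape[0],:a.shape[1]]=a;o[:b.shape[0],a.shape[1]:a.shape[1]+b.shape[1]]=b
cv2.imwrite("pics/c4.png",cv2.convertScaleAbs(o,alpha=1.8))
E
```

```text
t: 11.62
position: [0.5575, 0.3209, 0.004]
orientation: [[-0.527, 0.85, 0.001], [0.85, 0.527, 0.001], [-0.0, 0.002, -1.0]]
contact_force: [-0.0, -0.0, -0.0]
opening: 0.0748
grip_force: 0.0
t: 12.2
position: [0.5578, 0.3211, 0.0045]
orientation: [[-0.527, 0.85, 0.002], [0.85, 0.527, 0.001], [-0.0, 0.002, -1.0]]
contact_force: [0.5, -0.9, 5.0]
opening: 0.0467
grip_force: 64.7
t: 13.53
position: [0.5566, 0.3204, 0.2976]
orientation: [[-0.527, 0.85, -0.001], [0.85, 0.527, -0.001], [0.0, -0.001, -1.0]]
contact_force: [0.3, -0.3, -4.5]
opening: 0.0466
grip_force: 63.9
t 13.53 p [0.5566 0.3204 0.2976] yaw_y 31.8 q [29.9 26.4 19.4 83.   0.  88.1] F [ 0.3 -0.3 -4.5] open 0.0466 grip 63.9
shift cm (tool now) [-53.98 -32.5    0.8 ] after turn [  7.95 -62.5    0.76] turn [-9.0000e-04 -7.0000e-04 -1.1554e+00]
```

View pics/c4.png

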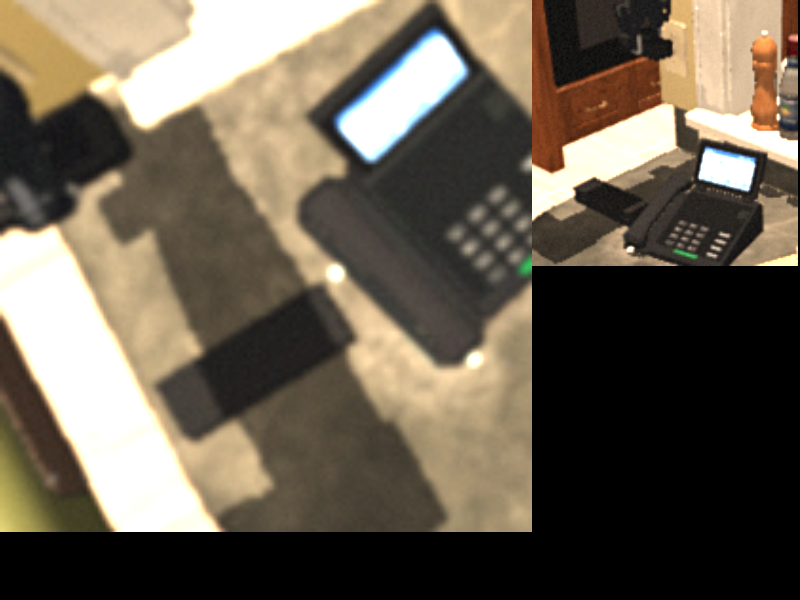

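The brick is in the gripper (top crop at (90,140)), and the case is undisturbed.

```bash
python3 -m handwheel '[[[-1.5,-0.9,0],[0,0,0]],[[-3,-1.8,0],[0,0,0]],[[-3,-1.8,0],[0,0,0]],[[-3,-1.8,0],[0,0,0]],[[-3,-1.8,0],[0,0,0]],[[-3,-1.8,0],[0,0,0]],[[-3,-1.8,0],[0,0,0]],[[-3,-1.8,0],[0,0,0]],[[-3,-1.8,0],[0,0,0]],[[-3,-1.8,0],[0,0,0]],[[-3,-1.8,0],[0,0,0]],[[-3,-1.8,0],[0,0,0]],[[-3,-1.8,0],[0,0,0]],[[-3,-1.8,0],[0,0,0]],[[-3,-1.8,0],[0,0,0]],[[-3,-1.8,0],[0,0,0]],[[-3,-1.8,0],[0,0,0]],[[-3,-1.8,0],[0,0,0]],[[-1.5,-0.9,0],[0,0,0]],[[0,0,0],[0,0,0]]]'
python3 -m handwheel '[[[0,0,0],[0,0,-0.1]],[[0,0,0],[0,0,-0.11]],[[0,0,0],[0,0,-0.11]],[[0,0,0],[0,0,-0.11]],[[0,0,0],[0,0,-0.11]],[[0,0,0],[0,0,-0.11]],[[0,0,0],[0,0,-0.11]],[[0,0,0],[0,0,-0.11]],[[0,0,0],[0,0,-0.11]],[[0,0,0],[0,0,-0.11]],[[0,0,0],[0,0,-0.065]],[[0,0,0],[0,0,0]],[[0,0,0],[0,0,0]]]'
python3 - <<'E'
from h import *
go([.5648,-.3096,.021],98)
E
```

```text
t: 15.3
position: [0.5648, -0.3133, 0.2954]
orientation: [[-0.523, 0.853, -0.004], [0.853, 0.523, -0.0], [0.002, -0.003, -1.0]]
contact_force: [-0.1, 0.3, -3.4]
opening: 0.0469
grip_force: 63.6
t: 16.38
position: [0.5655, -0.3082, 0.2971]
orientation: [[-0.99, -0.138, -0.002], [-0.138, 0.99, 0.001], [0.002, 0.002, -1.0]]
contact_force: [-0.1, 0.3, -3.3]
opening: 0.0471
grip_force: 63.7
t 16.38 p [ 0.5655 -0.3082  0.2971] yaw_y 97.91 q [-28.6  26.7  19.7  83.2   0.  -36.5] F [-0.1  0.3 -3.3] open 0.0471 grip 63.7
shift cm (tool now) [ 0.04 -0.18 27.61] after turn [ 0.09 -0.13 27.61] turn [ 0.0017 -0.0019 -0.0016]
```

```bash
python3 -m handwheel '[[[0,-0.1,1],[0,0,0]],[[0,0,2],[0,0,0]],[[0,0,2.5],[0,0,0]],[[0,0,2.5],[0,0,0]],[[0,0,2.5],[0,0,0]],[[0,0,2.5],[0,0,0]],[[0,0,2.5],[0,0,0]],[[0,0,2],[0,0,0]],[[0,0,1.5],[0,0,0]],[[0,0,1],[0,0,0]],[[0,0,0],[0,0,0]],[[0,0,0],[0,0,0]]]'
python3 - <<'E'
from h import *
go([.5648,-.3096,.021],98)
b=bot.capture("side")[:,:,::-1];cv2.imwrite("pics/s4.png",cv2.resize(b[160:290,190:360],None,fx=4.6,fy=4.6,interpolation=cv2.INTER_CUBIC))
E
```

```text
t: 17.38
position: [0.5659, -0.3098, 0.098]
orientation: [[-0.99, -0.138, -0.001], [-0.138, 0.99, 0.001], [0.001, 0.001, -1.0]]
contact_force: [1.1, -0.6, -3.2]
opening: 0.0465
grip_force: 63.6
t 17.38 p [ 0.5659 -0.3098  0.098 ] yaw_y 97.95 q [-28.7  31.   -3.   56.1   0.  -36.6] F [ 1.1 -0.6 -3.2] open 0.0465 grip 63.6
shift cm (tool now) [0.1  0.03 7.7 ] after turn [0.1  0.03 7.7 ] turn [ 0.0007 -0.0009 -0.0009]
```

View pics/s4.png

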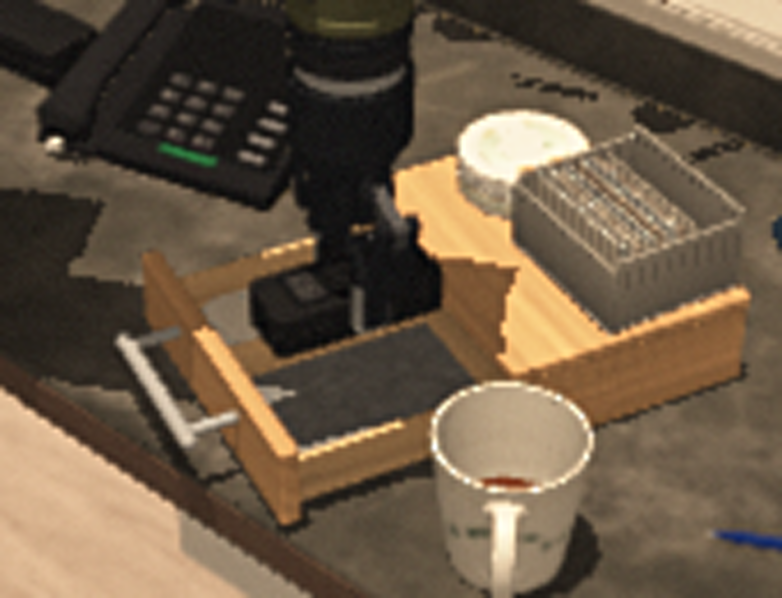

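The side crop shows the brick level in the gripper, its near lower edge from (278,355) to (440,303), above the free bay; drawer front inner top edge (198,330)-(298,450), handle (122,340)-(190,440).

Run:
```python
from h import *
f=lambda p:np.array(p,float)/4.6+[190,160]-[.4,.4]
u=np.array([np.cos(np.radians(8)),np.sin(np.radians(8))]);v=np.array([-u[1],u[0]])
H=np.array([.445,-.2905])
for n,p,z in (("brick bottom right edge",[[278,355],[440,303]],.094),("brick top front corners",[[252,282],[280,318]],.124),("front top outer corners",[[148,255],[285,460]],.066),("handle",[[122,340],[190,440]],.049),("right side top inner",[[300,450],[430,412]],.047)):
    P=plane("side",f(p),z)[:,:2]; print(n,P.round(4).tolist(),((P-H)@np.c_[u,v]).round(4).tolist())
```

```text
brick bottom right edge [[0.5094, -0.3348], [0.6195, -0.3181]] [[0.0576, -0.0529], [0.1689, -0.0516]]
brick top front corners [[0.5045, -0.2984], [0.5106, -0.3375]] [[0.0579, -0.0161], [0.0585, -0.0557]]
front top outer corners [[0.4659, -0.1743], [0.4949, -0.3956]] [[0.0369, 0.1122], [0.0348, -0.111]]
handle [[0.4328, -0.2358], [0.4504, -0.3425]] [[-0.0045, 0.0559], [-0.0019, -0.0523]]
right side top inner [[0.5116, -0.3698], [0.5977, -0.3619]] [[0.0549, -0.0878], [0.1413, -0.0919]]
```

```bash
python3 -m handwheel '[[[0,-0.2,0.8],[0,0,0]],[[0,0,1.5],[0,0,0]],[[0,0,1.5],[0,0,0]],[[0,0,1.2],[0,0,0]],[[0,0,0.8],[0,0,0]],[[0,0,0.5],[0,0,0]],[[0,0,0.4],[0,0,0]],[[0,0,0.3],[0,0,0]],[[0,0,0.1],[0,0,0]],[[0,0,0],[0,0,0]],[[0,0,0],[0,0,0]]]'
python3 -m handwheel '[[[0,0,0.1],[0,0,0]],[[0,0,0.1],[0,0,0]],[[0,0,0.1],[0,0,0]],[[0,0,0],[0,0,0]],[[0,0,0],[0,0,0]]]'
```

```text
t: 18.35
position: [0.5668, -0.3123, 0.0278]
orientation: [[-0.99, -0.139, 0.001], [-0.139, 0.99, -0.0], [-0.001, -0.001, -1.0]]
contact_force: [0.5, 0.8, -2.7]
opening: 0.047
grip_force: 63.7
t: 18.77
position: [0.5664, -0.3121, 0.0242]
orientation: [[-0.99, -0.139, -0.0], [-0.139, 0.99, 0.0], [0.0, 0.0, -1.0]]
contact_force: [0.4, -0.6, -4.0]
opening: 0.0469
grip_force: 63.7
```

```bash
python3 -m handwheel '[[[0,0,0.1],[0,0,0]],[[0,0,0.1],[0,0,0]],[[0,0,0],[0,0,0]],[[0,0,0],[0,0,0]]]'
python3 -m handwheel '[[[0,0,0.1],[0,0,0]],[[0,0,0],[0,0,0]],[[0,0,0],[0,0,0]]]'
```

```text
t: 19.1
position: [0.5666, -0.3122, 0.0225]
orientation: [[-0.99, -0.139, 0.0], [-0.139, 0.99, -0.0], [-0.0, -0.0, -1.0]]
contact_force: [0.0, 0.4, -1.2]
opening: 0.0465
grip_force: 63.7
t: 19.35
position: [0.567, -0.3121, 0.0225]
orientation: [[-0.99, -0.139, 0.002], [-0.139, 0.99, -0.0], [-0.002, -0.0, -1.0]]
contact_force: [-1.8, 0.8, 5.4]
opening: 0.0469
grip_force: 64.7
```

Contact confirmed (Fz rises). Release to 6.2 cm and retreat upward.

```bash
python3 -m handwheel '[[[0,0,0],[0,0,0]],[[0,0,0],[0,0,0]],[[0,0,0],[0,0,0]],[[0,0,0],[0,0,0]],[[0,0,0],[0,0,0]],[[0,0,-0.3],[0,0,0]],[[0,0,-0.7],[0,0,0]],[[0,0,-1.5],[0,0,0]],[[0,0,-2.5],[0,0,0]],[[0,0,-2.5],[0,0,0]],[[0,0,-2.5],[0,0,0]],[[0,0,-2.5],[0,0,0]],[[0,0,-1.5],[0,0,0]],[[0,0,0],[0,0,0]],[[0,0,0],[0,0,0]]]' 6
python3 - <<'E'
from h import *
go([.4445,-.2905,.16],8)
b=bot.capture("side")[:,:,::-1];cv2.imwrite("pics/s5.png",cv2.resize(b[160:290,190:360],None,fx=4.6,fy=4.6,interpolation=cv2.INTER_CUBIC))
E
```

```text
t: 20.6
position: [0.5672, -0.3126, 0.1629]
orientation: [[-0.99, -0.139, 0.003], [-0.139, 0.99, -0.002], [-0.002, -0.002, -1.0]]
contact_force: [0.7, 0.4, -0.8]
opening: 0.0601
grip_force: 0.0
t 20.6 p [ 0.5672 -0.3126  0.1629] yaw_y 97.97 q [-28.9  28.7   3.1  64.3  -0.  -36.8] F [ 0.7  0.4 -0.8] open 0.0601 grip 0.0
shift cm (tool now) [11.85  3.89  0.25] after turn [  3.89 -11.85   0.29] turn [5.0000e-04 3.4000e-03 1.5703e+00]
```

View pics/s5.png

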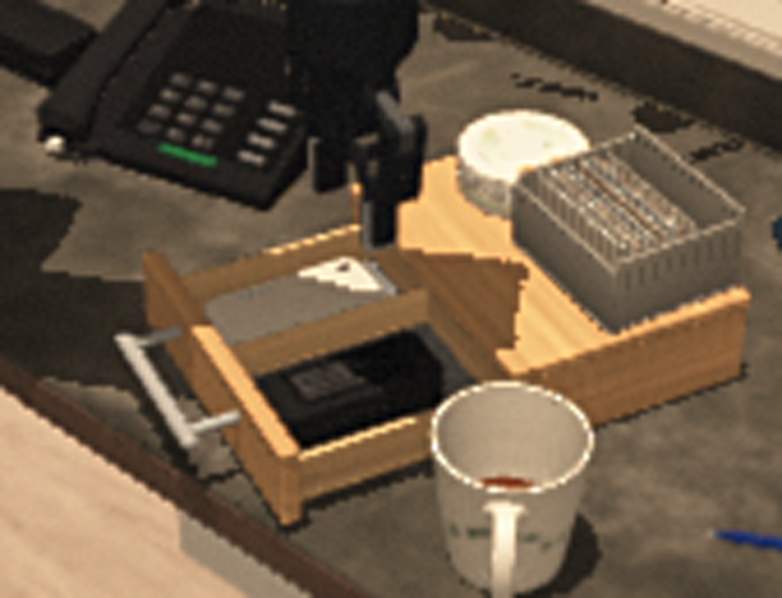

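The brick lies flat, lengthwise in the right bay, with the power bank beside it and everything else undisturbed. Return to the handle.

```bash
python3 -m handwheel '[[[1.5,0.5,0],[0,0,0]],[[3,1,0],[0,0,0]],[[3,1,0],[0,0,0]],[[3,1,0],[0,0,0]],[[1.4,0.4,0],[0,0,0]],[[0,0,0],[0,0,0.11]],[[0,0,0],[0,0,0.12]],[[0,0,0],[0,0,0.12]],[[0,0,0],[0,0,0.12]],[[0,0,0],[0,0,0.12]],[[0,0,0],[0,0,0.12]],[[0,0,0],[0,0,0.12]],[[0,0,0],[0,0,0.12]],[[0,0,0],[0,0,0.12]],[[0,0,0],[0,0,0.12]],[[0,0,0],[0,0,0.12]],[[0,0,0],[0,0,0.12]],[[0,0,0],[0,0,0.12]],[[0,0,0],[0,0,0.02]],[[0,0,0],[0,0,0]]]' 2.6
python3 - <<'E'
from h import *
go([.4445,-.2905,.0275],8)
E
```

```text
t: 22.32
position: [0.4423, -0.2894, 0.16]
orientation: [[-0.141, 0.99, -0.002], [0.99, 0.141, 0.001], [0.002, -0.002, -1.0]]
contact_force: [0.2, -1.1, 0.5]
opening: 0.0257
grip_force: 0.0
t 22.32 p [ 0.4423 -0.2894  0.16  ] yaw_y 8.13 q [-33.2  17.7 -15.   57.5  -0.   48.7] F [ 0.2 -1.1  0.5] open 0.0257 grip 0.0
shift cm (tool now) [-0.16  0.23 13.25] after turn [-0.14  0.2  13.25] turn [-0.002  -0.0017  0.0023]
```

```bash
python3 -m handwheel '[[[-0.1,0.1,1],[0,0,0.002]],[[0,0,2],[0,0,0]],[[0,0,2.5],[0,0,0]],[[0,0,2.5],[0,0,0]],[[0,0,2],[0,0,0]],[[0,0,1.5],[0,0,0]],[[0,0,1],[0,0,0]],[[0,0,0.6],[0,0,0]],[[0,0,0],[0,0,0]],[[0,0,0],[0,0,0]]]' && python3 -m handwheel '[[[0,0,0],[0,0,0]],[[0,0,0],[0,0,0]],[[0,0,0],[0,0,0]],[[0,0,0],[0,0,0]],[[0,0,0],[0,0,0]],[[0,0,0],[0,0,0]]]' 0
python3 -c "
from h import *
go([.4445,-.2905,.0275],8)"
```

```text
t: 23.15
position: [0.4445, -0.2909, 0.0303]
orientation: [[-0.138, 0.99, 0.0], [0.99, 0.138, -0.0], [-0.0, 0.0, -1.0]]
contact_force: [-0.3, 0.2, 0.5]
opening: 0.0257
grip_force: 0.0
t: 23.65
position: [0.4453, -0.2914, 0.0314]
orientation: [[-0.138, 0.99, 0.002], [0.99, 0.138, -0.001], [-0.001, 0.002, -1.0]]
contact_force: [0.2, 0.1, 6.7]
opening: 0.0086
grip_force: 58.9
t 23.65 p [ 0.4453 -0.2914  0.0314] yaw_y 7.91 q [-33.2  25.  -25.6  39.3   0.   48.9] F [0.2 0.1 6.7] open 0.0086 grip 58.9
shift cm (tool now) [ 0.1  -0.06  0.39] after turn [ 0.1  -0.06  0.39] turn [ 0.0019  0.0015 -0.0015]
```

```bash
python3 -m handwheel '[[[0,0.2,0],[0,0,0]],[[0,0.4,0],[0,0,0]],[[0,0.6,0],[0,0,0]],[[0,0.7,0],[0,0,0]],[[0,0.8,0],[0,0,0]],[[0,0.8,0],[0,0,0]],[[0,0.8,0],[0,0,0]],[[0,0.8,0],[0,0,0]],[[0,0.8,0],[0,0,0]],[[0,0.8,0],[0,0,0]],[[0,0.8,0],[0,0,0]],[[0,0.8,0],[0,0,0]],[[0,0.8,0],[0,0,0]],[[0,0.8,0],[0,0,0]],[[0,0.8,0],[0,0,0]],[[0,0.8,0],[0,0,0]],[[0,0.7,0],[0,0,0]],[[0,0.5,0],[0,0,0]],[[0,0.3,0],[0,0,0]],[[0,0.1,0],[0,0,0]]]'
python3 -m handwheel '[[[0,0.1,0],[0,0,0]],[[0,0.1,0],[0,0,0]],[[0,0.1,0],[0,0,0]],[[0,0.1,0],[0,0,0]],[[0,0,0],[0,0,0]]]'
```

```text
t: 25.32
position: [0.5749, -0.2731, 0.0314]
orientation: [[-0.138, 0.99, 0.001], [0.99, 0.138, -0.001], [-0.001, 0.001, -1.0]]
contact_force: [-2.1, -0.1, 6.7]
opening: 0.009
grip_force: 59.2
t: 25.73
position: [0.5784, -0.2726, 0.0314]
orientation: [[-0.138, 0.99, 0.001], [0.99, 0.138, -0.001], [-0.001, 0.001, -1.0]]
contact_force: [-1.8, 0.9, 5.3]
opening: 0.0088
grip_force: 59.2
```

```bash
python3 -m handwheel '[[[0,0.1,0],[0,0,0]],[[0,0.1,0],[0,0,0]],[[0,0.1,0],[0,0,0]],[[0,0.1,0],[0,0,0]],[[0,0.1,0],[0,0,0]],[[0,0.1,0],[0,0,0]],[[0,0,0],[0,0,0]],[[0,0,0],[0,0,0]]]'
python3 -m handwheel '[[[0,0.1,0],[0,0,0]],[[0,0.1,0],[0,0,0]],[[0,0,0],[0,0,0]],[[0,0,0],[0,0,0]]]'
python3 -m handwheel '[[[0,0.1,0],[0,0,0]],[[0,0,0],[0,0,0]],[[0,0,0],[0,0,0]]]'
```

```text
t: 26.4
position: [0.5843, -0.2718, 0.0314]
orientation: [[-0.138, 0.99, 0.001], [0.99, 0.138, -0.001], [-0.001, 0.001, -1.0]]
contact_force: [-1.2, -0.3, 5.9]
opening: 0.0088
grip_force: 59.1
t: 26.73
position: [0.5856, -0.2716, 0.0314]
orientation: [[-0.137, 0.991, -0.0], [0.991, 0.137, -0.001], [-0.001, -0.0, -1.0]]
contact_force: [-2.7, -0.0, 6.6]
opening: 0.0085
grip_force: 59.3
t: 26.98
position: [0.5856, -0.2716, 0.0314]
orientation: [[-0.137, 0.991, -0.002], [0.991, 0.137, -0.001], [-0.001, -0.002, -1.0]]
contact_force: [-5.2, -1.2, 8.1]
opening: 0.0088
grip_force: 59.4
```

```bash
python3 -m handwheel '[[[0,0,0],[0,0,0]],[[0,0,0],[0,0,0]],[[0,0,0],[0,0,0]],[[0,0,0],[0,0,0]],[[0,-0.1,0],[0,0,0]],[[0,0,-0.7],[0,0,0]],[[0,0,-1.5],[0,0,0]],[[0,0,-2.5],[0,0,0]],[[0,0,-3],[0,0,0]],[[0,0,-3],[0,0,0]],[[0,0,-3],[0,0,0]],[[0,-2,-3],[0,0,0]],[[0,-3,-2],[0,0,0]],[[0,-3,0],[0,0,0]],[[0,-3,0],[0,0,0]],[[0,-3,0],[0,0,0]],[[0,-1.5,0],[0,0,0]],[[0,0,0],[0,0,0]]]' 2.6
python3 - <<'E'
from h import *
go([.4,-.2,.2],8)
b=bot.capture("side")[:,:,::-1];cv2.imwrite("pics/s6.png",cv2.resize(b[140:290,180:360],None,fx=4,fy=4,interpolation=cv2.INTER_CUBIC))
E
```

```text
t: 28.48
position: [0.4289, -0.2923, 0.2182]
orientation: [[-0.135, 0.991, -0.002], [0.991, 0.135, 0.0], [0.0, -0.002, -1.0]]
contact_force: [0.0, 0.1, 0.5]
opening: 0.0259
grip_force: 0.0
t 28.48 p [ 0.4289 -0.2923  0.2182] yaw_y 7.76 q [-34.2  14.7 -10.2  65.2  -0.   48. ] F [0.  0.1 0.5] open 0.0259 grip 0.0
shift cm (tool now) [ 9.54 -1.62  1.82] after turn [ 9.54 -1.58  1.82] turn [-0.0015 -0.0003 -0.0042]
```

View pics/s6.png

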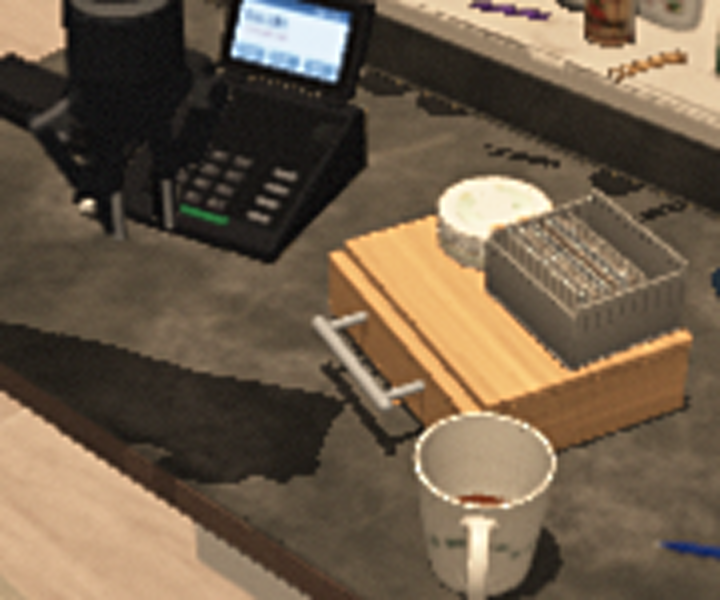

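The drawer is shut in the side crop: handle from (318,322) to (388,402), front board against the unit. One numeric check.

Run:
```python
from h import *
h=plane("side",np.array([[318,322],[388,402]])/4+[180,140]-[.4,.4],.049);print(h.mean(0), "expect ~.5835+-.003 (view read 2 mm short before)")
t=bot.capture("top");g=cv2.cvtColor(t,cv2.COLOR_RGB2GRAY);t0=cv2.cvtColor(cv2.imread("pics/top0.png"),cv2.COLOR_BGR2GRAY)
for n,(a,b,c,d) in dict(tin=(115,150,270,305),mug=(148,186,352,395)).items(): print(n,np.abs(g[a:b,c:d].astype(int)-t0[a:b,c:d]).mean())
```

```text
[ 0.58311101 -0.26720326  0.049     ] expect ~.5835+-.003 (view read 2 mm short before)
tin 18.54204081632653
mug 27.731946144430843
```

The tin and mug sit at the same side-view pixels as before (about (304,195) and (301,266)); I put the top-view differences down to the arm and its shadow. Handing in.

```bash
python3 -c "
from rig import bot
print(bot.finish_job())"
```

```text
the job is handed in; nothing more can be done
None
```

The job is handed in after about 29 s of the 72 s allowed: I pulled the drawer to its stop, set the brick down flat and lengthwise beside the power bank, and slid the drawer shut gently, with the glasses case, mug and cream tin left where they were as far as the pictures show.

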